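Put the spectrometer's optics back in their right places

ROBOT

A 7-joint arm with a two-finger parallel gripper is mounted at the origin on the work surface. World frame = base frame: x ahead of the robot, y to its left, z up, the work surface at z = 0. Lengths are in mm, angles in rad, forces in N, time in s.
With the tool pointing down it reaches from about 425 to 950 mm from the base axis. Payload 4.7 kg.
Tool frame: the origin (TCP) lies at the very end of the fingers, on their centre line; the grasp point (between the pads) lies 19 mm behind it (bot.grip_point_offset is the distance from the TCP to the grasp point, in mm); z points along the fingers, y is the line along which they close (so a half turn about z gives the same grasp; the last joint's range is limited). The gripper opens to 87 mm and grips with 3 to 60 N. Pads are 19 mm wide; open, the fingers measure 117 mm over their backs; the gripper's body (75 mm by 190 mm) begins 51 mm behind the grasp point.
Start: joints at [1.083, 0.469, -0.049, 1.532, 0.024, 1.141, -0.082], TCP at [298.986, -605.191, 222.573] pointing down, gripper open.
Joint ranges: [-2.59, 2.59], [-0.33, 1.99], [-1.39, 1.29], [0.1, 2.45], [-1.04, 4.18], [0.21, 1.99], [-2.66, 2.66]. Speed limits (rad/s): [2.57, 2.57, 3.14, 3.14, 3.14, 3.14, 3.14].

INTERFACE

Orientations are given as a 3x3 rotation matrix whose columns are the frame's x, y, z axes.
In Python, from bench import sensors, optics, order, bot gives the robot as it stands.
- The arm moves only by the tool arm_command, never from a script. Its argument "moves" is a list of rows, each an object with "grip": the closure, from -1 (fully open) to 1 (shut); "delta_pos": the shift along the world's x, y, z in units of 0.25 m (1.0 is 0.25 m), a list of three; "yaw": the turn about the world's z in units of 30 degrees (1.0 is 30 degrees). In form: [{"grip": grip, "delta_pos": [tx, ty, tz], "yaw": yaw}, ...]. A call has 1 to 5 rows; each row is the pose to reach, as a shift and turn from the pose commanded when the call began; what a row does not reach only later rows make up. A row lasts 1/8 s, in which the tool goes at most 62.5 mm and 10.7 degrees, less where a joint would pass 70% of its speed; a pose out of reach is approached as far as the arm can. A call with a number of a shift or a turn outside -1 to 1 is refused whole. A call with a gripper value outside its range is refused whole. The fingers move at their own pace and stop on an object; the grip force is fixed at half the most. Time passes only in rows, so rows that repeat a pose let the fingers close. It gives the time, the measured TCP pose, the force, the opening and the grip force at its end, in the units of the state.
- sensors.get_state(): the state, without advancing time (a new reading comes with each control period).
- optics.grab_frame(name): name is "scene" or "top" or "wrist"; returns a dict with "color" (480x640x3 uint8, red, green, blue), "fx", "fy", "cx", "cy" (pixels), "T" (4x4, takes a point from camera to world coordinates). Camera axes: x right, y up, looking along -z (the intrinsics and any distortion apply to the point x, -y, -z); pixel columns grow to the right and rows downward; lengths in mm; the calibration is good to about 2 mm. A picture is of the moment at which its call begins. There is no depth.
- order.hand_in(): hands the job in; it is judged then, once.
The state is a dict: "time_s": time; "joint_pos": joint angles; "joint_vel": joint speeds; "effort": joint torques, N m; "ee_pos": TCP position; "eef_rot": TCP orientation; "ft_force": force on the tool from outside, world axes, zero at the start; "wrist_torque": the same for the moment, N m; "opening": finger opening in mm; "grip_force": force on a finger pad.
Only numpy, scipy, OpenCV 4.12 (cv2) and the standard library are available. Lean on these libraries where they do the work, as an engineer would, in place of code of your own. Each camera call takes 0.05 s, during which the arm holds its last target. There are 200 camera calls.

TASK

The last class left the optics in each other's places: get the clear prism onto the middle of the spectrometer's prism table, and the grating, the amber prism and the mirror each into the case lined in the colour of its base, all standing upright; the empty white case (or a clear bit of bench) is there to park a piece while you swap them. The optics are glass, so set them down gently and let none fall over, and leave the bottle of lens cleaner standing where it is.

Things in the scene. Friction and masses are not known exactly. Their poses are not given: they have to be found in the camera images.
- grating_c (a point): Diffraction grating in an upright black frame 46 mm wide and 8 mm thick, on a BLUE base: round base 50 mm across, 8 mm thick; optic 40 mm tall; steel clamp bar 46 x 10 x 4 mm over it; on top, centred, an upright round brass grip 14 mm across, 34 mm tall. 86 mm tall in all, about 0.14 kg. Point: on the upright axis (z up) half-way up, 43 mm above the underside; the grip spans 9 to 43 mm above it.
- clear_prism_c (a point): Clear, colourless three-sided glass prism (sides about 41 mm) on a WHITE base: round base 50 mm across, 8 mm thick; optic 40 mm tall; steel clamp bar 46 x 10 x 4 mm over it; on top, centred, an upright round brass grip 14 mm across, 34 mm tall. 86 mm tall in all, about 0.14 kg. Point: on the upright axis (z up) half-way up, 43 mm above the underside; the grip spans 9 to 43 mm above it.
- amber_prism_c (a point): Amber three-sided glass prism (sides about 41 mm) on a RED base: round base 50 mm across, 8 mm thick; optic 40 mm tall; steel clamp bar 46 x 10 x 4 mm over it; on top, centred, an upright round brass grip 14 mm across, 34 mm tall. 86 mm tall in all, about 0.14 kg. Point: on the upright axis (z up) half-way up, 43 mm above the underside; the grip spans 9 to 43 mm above it.
- mirror_c (a point): Plane mirror in an upright silvery frame 46 mm wide and 8 mm thick, on a YELLOW base: round base 50 mm across, 8 mm thick; optic 40 mm tall; steel clamp bar 46 x 10 x 4 mm over it; on top, centred, an upright round brass grip 14 mm across, 34 mm tall. 86 mm tall in all, about 0.14 kg. Point: on the upright axis (z up) half-way up, 43 mm above the underside; the grip spans 9 to 43 mm above it.
- prism_table (a point): Prism table of the spectrometer: level black disc 86 mm across, fixed; point: centre of its top face, 165 mm above the bench. Two black tubes, tops 220 mm above the bench, run outwards from 60 to 256 mm from this axis, at 110 and -22 degrees anticlockwise from the point's x axis; a lamp house 250 mm tall stands 335 mm out at 110. Below 80 mm the foot reaches 120 mm out.
- blue_case (a point): Case with BLUE lining: a square open wooden case, 86 x 86 mm outside, walls 5 mm thick and 22 mm high, inside 76 x 76 mm. The point is at the centre of the lined floor, 6 mm above the bench; z up, x and y along the walls. Fixed. Home of the grating; at the start another piece stands in it.
- white_case (a point): Case with WHITE lining: a square open wooden case, 86 x 86 mm outside, walls 5 mm thick and 22 mm high, inside 76 x 76 mm. The point is at the centre of the lined floor, 6 mm above the bench; z up, x and y along the walls. Fixed. Empty at the start.
- red_case (a point): Case with RED lining: a square open wooden case, 86 x 86 mm outside, walls 5 mm thick and 22 mm high, inside 76 x 76 mm. The point is at the centre of the lined floor, 6 mm above the bench; z up, x and y along the walls. Fixed. Home of the amber prism; at the start another piece stands in it.
- yellow_case (a point): Case with YELLOW lining: a square open wooden case, 86 x 86 mm outside, walls 5 mm thick and 22 mm high, inside 76 x 76 mm. The point is at the centre of the lined floor, 6 mm above the bench; z up, x and y along the walls. Fixed. Home of the mirror; at the start another piece stands in it.
- cleaner_c (a point): Slim white plastic bottle of lens cleaner with a black cap, 32 mm across, 85 mm tall, standing loose on the bench among the cases; the point is half-way up its axis, z up. To be left standing where it is.
Things that resemble listed ones, but are neither listed nor needed, are in the scene too. There is more than one size of the part that bears mirror_c; the job needs the middle-sized.

How it is judged (in metres and radians):
At the end, for the whole second after the job is handed in: The clear prism stands within 12 mm of the prism table's centre; grating, amber prism and mirror stand on the lined floor of the blue, red and yellow case (within 20 mm of its centre, i.e. anywhere flat inside). All upright within 0.1 rad, at rest and released (horizontal distance between clear_prism_c and prism_table below 0.012 m and z of clear_prism_c in the frame of prism_table between 0.037 and 0.049 m and angle between each of clear_prism_c, grating_c, amber_prism_c, mirror_c's own z axis and vertical below 0.1 rad and linear speed of each of clear_prism, grating, amber_prism, mirror below 0.02 m/s and horizontal distance between grating_c and blue_case below 0.02 m and z of grating_c in the frame of blue_case between 0.037 and 0.049 m and horizontal distance between amber_prism_c and red_case below 0.02 m and z of amber_prism_c in the frame of red_case between 0.037 and 0.049 m and horizontal distance between mirror_c and yellow_case below 0.02 m and z of mirror_c in the frame of yellow_case between 0.037 and 0.049 m); the robot touches nothing.
It fails at once if an optic fell over (tilted more than 0.7 rad) (angle between any of grating_c, clear_prism_c, amber_prism_c, mirror_c's own z axis and vertical above 0.7 rad).
It fails at once if an optic was dropped or slammed down (faster than 0.55 m/s within 15 mm of landing) ((linear speed of grating above 0.55 m/s and height (world z) of grating_c below 0.064 m) or (linear speed of grating above 0.55 m/s and (horizontal distance between grating_c and prism_table below 0.04 m and z of grating_c in the frame of prism_table below 0.058 m)) or (linear speed of clear_prism above 0.55 m/s and height (world z) of clear_prism_c below 0.064 m) or (linear speed of clear_prism above 0.55 m/s and (horizontal distance between clear_prism_c and prism_table below 0.04 m and z of clear_prism_c in the frame of prism_table below 0.058 m)) or (linear speed of amber_prism above 0.55 m/s and height (world z) of amber_prism_c below 0.064 m) or (linear speed of amber_prism above 0.55 m/s and (horizontal distance between amber_prism_c and prism_table below 0.04 m and z of amber_prism_c in the frame of prism_table below 0.058 m)) or (linear speed of mirror above 0.55 m/s and height (world z) of mirror_c below 0.064 m) or (linear speed of mirror above 0.55 m/s and (horizontal distance between mirror_c and prism_table below 0.04 m and z of mirror_c in the frame of prism_table below 0.058 m))).
It fails at once if the bottle of lens cleaner was pushed more than 30 mm or knocked over (distance of cleaner_c from where it was at the start of the episode above 0.03 m or angle between cleaner_c's own z axis and vertical above 0.5 rad).
It also fails if it takes over 144 s, if anything falls off the work surface, if the arm or the gripper's body presses on something with over 40 N, if the wrist force passes 120 N, or if a joint passes its speed limit or range.

## Working session

There is one attempt and no reset: what is moved stays moved. The work goes in short steps, Python scripts to look and compute and a tool call to move; the robot and the scene stay as the last step left them, time stands still between calls to the robot, and variables do not carry over. Pictures are saved under pics/ and viewed, at most 14 in all, crops included, and the job is handed in when it is done.

Besides the shell and the picture viewer there is one more tool, called after "Request:" as a command line: name --argument value ..., lists and objects as JSON in quotes. arm_command: Moves the arm, as the interface text tells. Shifts and turns lie within -1 to 1; 1 stands for 0.25 m of shift or 30 degrees of turn. Its arguments: {"type":"object","properties":{"moves":{"type":"array","items":{"type":"object","properties":{"grip":{"type":"number"},"delta_pos":{"type":"array","items":{"type":"number"}},"yaw":{"type":"number"}}}}},"required":["moves"]}

```bash
mkdir -p pics
cat > h.py <<'E'
import numpy as np, cv2
from bench import sensors, optics, order, bot
def grab(n,f):
    d=optics.grab_frame(n); cv2.imwrite(f'pics/{f}.png',cv2.cvtColor(d['color'],cv2.COLOR_RGB2BGR))
    np.savez(f'pics/{f}.npz',**{k:np.array(v) for k,v in d.items()}); return d
def ray(f,u,v):
    d=np.load(f'pics/{f}.npz'); T=d['T']
    r=T[:3,:3]@np.array([(u-d['cx'])/d['fx'],-(v-d['cy'])/d['fy'],-1]); return T[:3,3],r
def atz(f,u,v,z):
    o,r=ray(f,u,v); return (o+r*(z-o[2])/r[2]).round(1)
def proj(f,p):
    d=np.load(f'pics/{f}.npz'); T=d['T']; q=T[:3,:3].T@(np.array(p)-T[:3,3])
    return (d['cx']+d['fx']*q[0]/-q[2], d['cy']-d['fy']*q[1]/-q[2])
def crop(f,x0,y0,x1,y1,s,o):
    im=cv2.imread(f'pics/{f}.png')[y0:y1,x0:x1]; cv2.imwrite(f'pics/{o}.png',cv2.resize(im,None,fx=s,fy=s,interpolation=cv2.INTER_CUBIC))
E
python3 - <<'E'
from h import *
for n in ['scene','top']:
    d=grab(n,n+'0'); print({k:(np.array(v).round(3).tolist() if k!='color' else 0) for k,v in d.items()})
s=sensors.get_state(); print(s['ee_pos'],s['eef_rot'],s['opening'],s['time_s'])
E
```

```text
{'color': 0, 'fx': 453.951, 'fy': 453.951, 'cx': 319.863, 'cy': 246.468, 'T': [[-0.321, -0.809, 0.493, 889.951], [0.947, -0.27, 0.175, 94.463], [-0.009, 0.523, 0.852, 832.475], [0.0, 0.0, 0.0, 1.0]]}
{'color': 0, 'fx': 519.118, 'fy': 519.118, 'cx': 320.096, 'cy': 233.106, 'T': [[0.011, 0.989, -0.15, 374.267], [-1.0, 0.011, -0.003, -47.418], [-0.002, 0.15, 0.989, 986.388], [0.0, 0.0, 0.0, 1.0]]}
[ 298.70163288 -604.72588454  221.59634133] [[ 8.96584617e-01  4.42871689e-01 -8.32106008e-04]
 [ 4.42872465e-01 -8.96583332e-01  1.51965349e-03]
 [-7.30408682e-05 -1.73101478e-03 -9.99998499e-01]] 87.1407855190682 0.1
```

View pics/scene0.png

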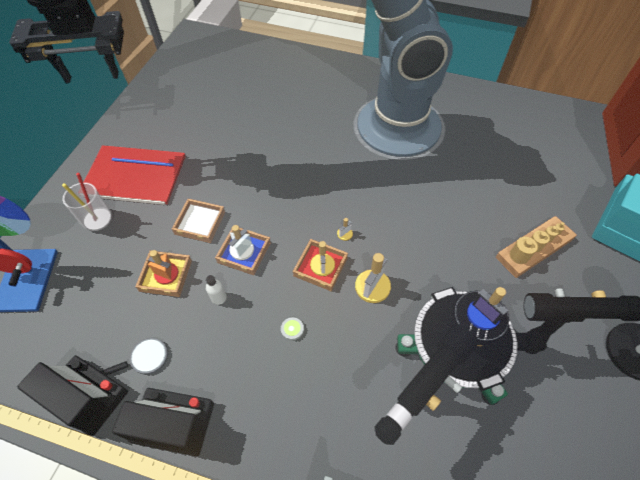

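View pics/top0.png

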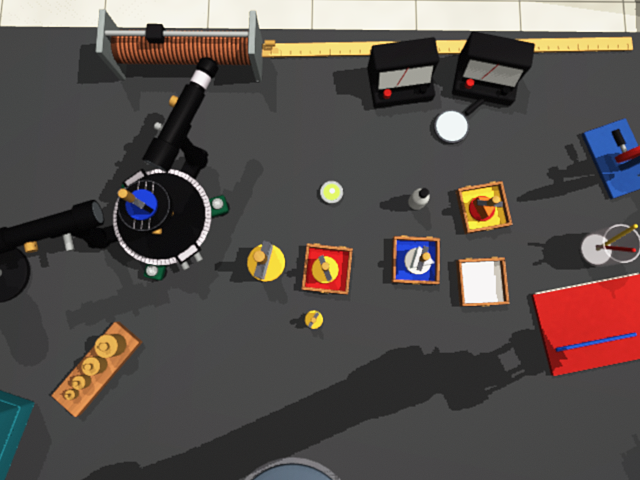

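Possible mix-ups, by top-image pixel:
- **Mirrors (yellow base):** large (266,262), middle (325,270) in the red case, small (314,320). I choose the middle one.
- **Grips:** the brass weights in the block (90,365) also look similar.
- **Red and amber:** the amber prism is at (483,205) in the yellow case.
- **Clear prism:** (418,260) in the blue case.
- **Grating:** (140,205) on the prism table.

The white cap (331,191) and white dish (452,126) are distractors. The cleaner bottle is at (419,198).

Run:
```python
from h import *
crop('top0',240,170,520,310,2.85,'c1')
crop('top0',80,140,250,280,4,'c2')
crop('scene0',130,190,410,310,2.85,'c3')
crop('scene0',390,265,560,405,4,'c4')
```

```text
(no output)
```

View pics/c1.png

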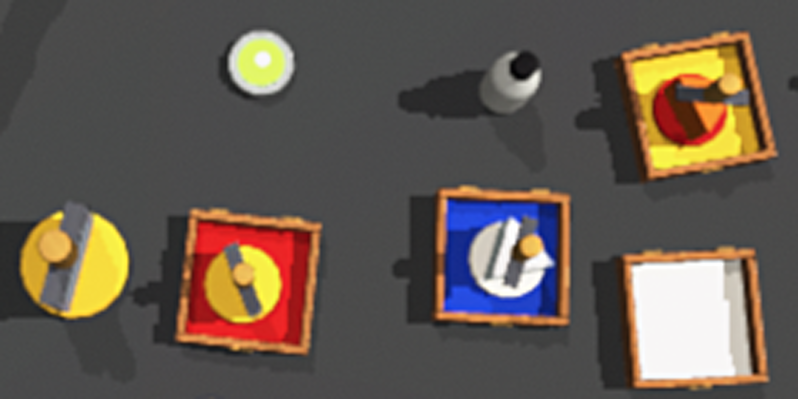

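View pics/c2.png

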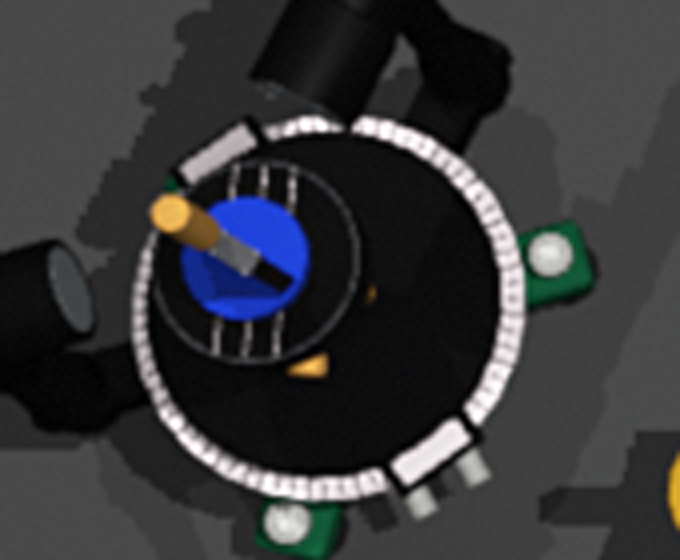

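View pics/c3.png

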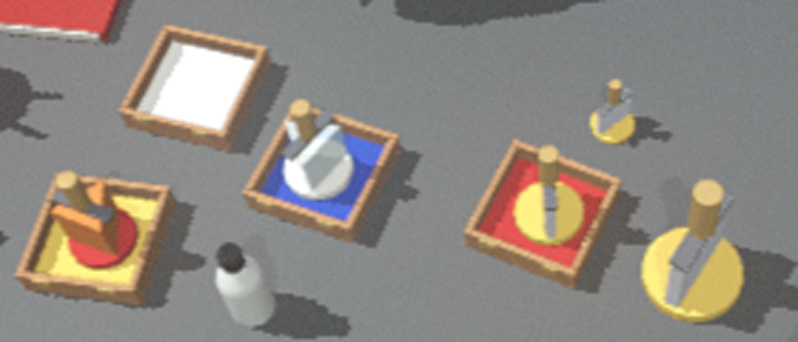

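View pics/c4.png

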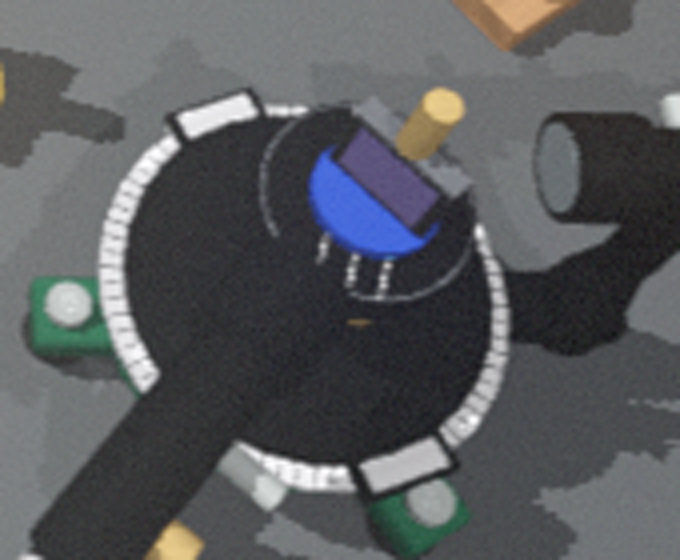

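```bash
cat > m.py <<'E'
from h import *
C=lambda x,y,s,x0,y0:((x+.5)/s+x0-.5,(y+.5)/s+y0-.5)
c1=lambda p:C(*p,2.85,240,170); c2=lambda p:C(*p,4,80,140); c3=lambda p:C(*p,2.85,130,190); c4=lambda p:C(*p,4,390,265)
def tri(a,b):
    o1,r1=ray('top0',*a);o2,r2=ray('scene0',*b)
    s=np.linalg.lstsq(np.c_[r1,-r2],o2-o1,rcond=None)[0]; return (o1+s[0]*r1).round(1),(o2+s[1]*r2).round(1)
for n,ps in dict(red=[(190,210),(322,224),(310,354),(177,342)],blue=[(439,188),(570,194),(569,325),(436,320)],white=[(625,253),(757,250),(768,383),(636,388)],yellow=[(624,52),(748,34),(776,155),(650,178)]).items():
    q=np.array([atz('top0',*c1(p),22) for p in ps]); e=q[1]-q[0]; print(n,q.mean(0).round(1),'side',np.linalg.norm(e[:2]).round(),'ang',np.degrees(np.arctan2(e[1],e[0])).round(1))
for n,z,a,b in [('mirror',92,(243,273),(549,154)),('clear',92,(530,246),(302,108)),('amber',92,(731,83),(68,181))]:
    print(n,atz('top0',*c1(a),z),atz('scene0',*c3(b),z),*tri(c1(a),c3(b)))
print('grat',atz('top0',*c2((171,213)),251),atz('scene0',*c4((444,105)),251),*tri(c2((171,213)),c4((444,105))))
print('bases',[atz('top0',*c1(p),14) for p in [(243,284),(507,259),(690,109)]],'grat',atz('top0',*c2((246,258)),173))
print('ring',atz('top0',*c2((256,262)),165),[atz('top0',*c2(p),165) for p in [(153,262),(360,262),(256,160),(256,363)]])
print('ring scene',atz('scene0',*c4((368,200)),165),'cleaner',atz('top0',*c1((524,65)),85))
t=atz('top0',*c2((256,262)),165)
print('rim c',atz('top0',*c2((328,306)),80))
E
python3 m.py
```

```text
red [454.1 -58.2  22. ] side 87.0 ang -95.5
blue [ 472.8 -224.    22. ] side 86.0 ang -92.0
white [ 434.  -348.7   22. ] side 86.0 ang -88.1
yellow [ 575.6 -355.8   22. ] side 84.0 ang -81.0
mirror [453.7 -53.3  92. ] [454.8 -55.3  92. ] [453.8 -53.3  91.3] [454.4 -55.4  91.4]
clear [ 472.1 -227.4   92. ] [ 473.3 -229.    92. ] [ 472.2 -227.6   90.8] [ 472.8 -229.3   91.2]
amber [ 574.6 -353.4   92. ] [ 576.5 -353.3   92. ] [ 575.2 -354.3   89.3] [ 575.4 -354.8   89.5]
grat [541.9 242.7 251. ] [542.9 240.7 251. ] [542.  242.8 250.6] [542.3 241.  249.9]
bases [array([453.4, -53.9,  14. ]), array([ 471.9, -227.8,   14. ]), array([ 574. , -351.9,   14. ])] grat [541.6 242.2 173. ]
ring [541.6 240.9 165. ] [array([541.1, 282.5, 165. ]), array([542.1, 198.9, 165. ]), array([583.9, 243.5, 165. ]), array([500.4, 238.3, 165. ])]
ring scene [543.  239.3 165. ] cleaner [ 586.3 -227.2   85. ]
rim c [539.4 237.5  80. ]
```

Top crop c1 confirms the choice. The middle mirror is in the red case (243,273), the clear prism in the blue case (530,246), and the amber prism in the yellow case (731,83). The white case is empty at (696,318). In c2 the grating stands on the ring-marked prism table, centre (256,262). Positions from the two cameras agree within 2 mm, so I start moving.

Request:
arm_command --moves '[{"grip": 0, "delta_pos": [0.14, 0.3, 0], "yaw": 0.35}, {"grip": 0, "delta_pos": [0.25, 0.55, 0], "yaw": 0.7}, {"grip": 0, "delta_pos": [0.35, 0.75, 0], "yaw": 1}, {"grip": 0, "delta_pos": [0.35, 0.75, 0], "yaw": 1}, {"grip": 0, "delta_pos": [0.35, 0.75, 0], "yaw": 1}]'

```text
time_s: 0.72
ee_pos: [386.9, -417.0, 222.6]
eef_rot: [[0.554, 0.833, -0.0], [0.833, -0.554, -0.0], [-0.0, 0.0, -1.0]]
ft_force: [-0.4, -0.6, 0.0]
opening: 46.9
grip_force: 0.0
```

Request:
arm_command --moves '[{"grip": 0, "delta_pos": [0.1, 0.22, 0], "yaw": 0.35}, {"grip": 0, "delta_pos": [0.2, 0.44, 0], "yaw": 0.7}, {"grip": 0, "delta_pos": [0.3, 0.65, 0], "yaw": 1}, {"grip": 0, "delta_pos": [0.344, 0.758, 0], "yaw": 1}, {"grip": 0, "delta_pos": [0.344, 0.758, -0.1], "yaw": 1}]'

```text
time_s: 1.35
ee_pos: [474.8, -228.7, 198.9]
eef_rot: [[0.064, 0.998, 0.005], [0.998, -0.064, -0.002], [-0.002, 0.005, -1.0]]
ft_force: [-1.3, -0.3, -0.3]
opening: 43.3
grip_force: 0.0
```

Request:
arm_command --moves '[{"grip": 0, "delta_pos": [0, 0, 0], "yaw": 0}, {"grip": 0, "delta_pos": [0, 0, 0], "yaw": 0}]'

```text
time_s: 1.6
ee_pos: [472.4, -230.3, 197.9]
eef_rot: [[0.068, 0.998, 0.0], [0.998, -0.068, -0.0], [-0.0, 0.0, -1.0]]
ft_force: [-0.3, -0.2, -0.2]
opening: 43.8
grip_force: 0.0
```

Run:
```python
from h import *
d=grab('wrist','w1'); print(np.array(d['T']).round(2).tolist(),d['fx'],d['cx'],d['cy']); print(sensors.get_state()['ee_pos'])
for p in [(472.5,-228.3,92),(473,-224.5,6)]: print(proj('w1',p))
```

```text
[[1.0, 0.06, 0.02, 478.32], [-0.07, 0.96, 0.28, -154.23], [0.0, -0.28, 0.96, 359.53], [0.0, 0.0, 0.0, 1.0]] 351.0271443828132 317.05528411012256 234.737178653126
[ 472.61871884 -230.02174399  198.20767357]
(np.float64(315.61258939884755), np.float64(229.65224673480083))
(np.float64(316.07488124234476), np.float64(203.55030191426354))
```

View pics/w1.png

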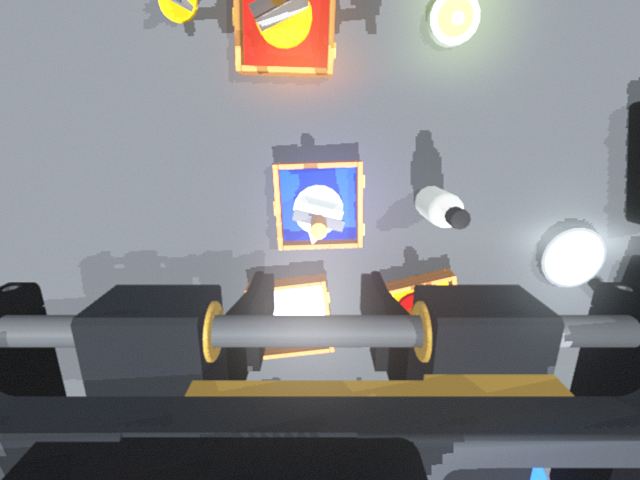

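The wrist view shows the grip top at (318,230) against a predicted (316,230). The jaws are aligned over the clear prism in the blue case, so I go down and grip.

Request:
arm_command --moves '[{"grip": 0, "delta_pos": [0.004, 0.006, -0.2], "yaw": 0}, {"grip": 0, "delta_pos": [0.004, 0.006, -0.38], "yaw": 0}, {"grip": 0, "delta_pos": [0.004, 0.006, -0.49], "yaw": 0}, {"grip": 0, "delta_pos": [0.004, 0.006, -0.538], "yaw": 0}, {"grip": 0, "delta_pos": [0.004, 0.006, -0.538], "yaw": 0}]'

```text
time_s: 2.28
ee_pos: [473.7, -227.2, 63.3]
eef_rot: [[0.066, 0.998, 0.0], [0.998, -0.066, -0.0], [-0.0, 0.0, -1.0]]
ft_force: [0.1, -0.4, 0.6]
opening: 43.3
grip_force: 0.0
```

Request:
arm_command --moves '[{"grip": 1, "delta_pos": [0, 0, 0], "yaw": 0}, {"grip": 1, "delta_pos": [0, 0, 0], "yaw": 0}, {"grip": 1, "delta_pos": [0, 0, 0], "yaw": 0}, {"grip": 1, "delta_pos": [0, 0, 0], "yaw": 0}]'

```text
time_s: 2.78
ee_pos: [473.6, -226.8, 63.5]
eef_rot: [[0.065, 0.998, 0.001], [0.998, -0.065, -0.0], [-0.0, 0.001, -1.0]]
ft_force: [-0.3, -0.6, 2.6]
opening: 13.1
grip_force: 30.0
```

Request:
arm_command --moves '[{"grip": 1, "delta_pos": [0, 0, 0.08], "yaw": 0}, {"grip": 1, "delta_pos": [0, 0, 0.25], "yaw": 0}, {"grip": 1, "delta_pos": [0, 0, 0.45], "yaw": 0}, {"grip": 1, "delta_pos": [0, 0, 0.5], "yaw": 0}, {"grip": 1, "delta_pos": [-0.02, -0.07, 0.5], "yaw": 0}]'

```text
time_s: 3.4
ee_pos: [468.7, -243.5, 188.3]
eef_rot: [[0.062, 0.998, 0.001], [0.998, -0.062, -0.0], [-0.0, 0.001, -1.0]]
ft_force: [0.3, 0.8, -1.2]
opening: 13.0
grip_force: 30.0
```

Request:
arm_command --moves '[{"grip": 1, "delta_pos": [-0.06, -0.18, 0], "yaw": 0}, {"grip": 1, "delta_pos": [-0.11, -0.34, 0], "yaw": 0}, {"grip": 1, "delta_pos": [-0.137, -0.415, 0], "yaw": 0}, {"grip": 1, "delta_pos": [-0.137, -0.415, 0], "yaw": 0}, {"grip": 1, "delta_pos": [-0.137, -0.415, 0], "yaw": 0}]'

```text
time_s: 4.03
ee_pos: [434.7, -346.0, 187.4]
eef_rot: [[0.062, 0.998, -0.0], [0.998, -0.062, 0.002], [0.002, -0.001, -1.0]]
ft_force: [-0.2, 0.3, -1.8]
opening: 13.0
grip_force: 30.0
```

Request:
arm_command --moves '[{"grip": 1, "delta_pos": [0, -0.008, -0.18], "yaw": 0}, {"grip": 1, "delta_pos": [0, -0.008, -0.36], "yaw": 0}, {"grip": 1, "delta_pos": [0, -0.008, -0.44], "yaw": 0}, {"grip": 1, "delta_pos": [0, -0.008, -0.475], "yaw": 0}, {"grip": 1, "delta_pos": [0, -0.008, -0.494], "yaw": 0}]'

```text
time_s: 4.65
ee_pos: [435.2, -349.2, 64.8]
eef_rot: [[0.063, 0.998, 0.001], [0.998, -0.063, -0.0], [0.0, 0.001, -1.0]]
ft_force: [-0.3, 0.1, -2.0]
opening: 13.3
grip_force: 30.0
```

Request:
arm_command --moves '[{"grip": 1, "delta_pos": [0, 0, 0], "yaw": 0}, {"grip": 1, "delta_pos": [0, 0, 0], "yaw": 0}]'

```text
time_s: 4.9
ee_pos: [434.8, -350.2, 65.5]
eef_rot: [[0.065, 0.998, 0.001], [0.998, -0.065, -0.001], [-0.001, 0.002, -1.0]]
ft_force: [0.3, -0.8, -1.4]
opening: 13.4
grip_force: 30.0
```

Request:
arm_command --moves '[{"grip": 1, "delta_pos": [0, 0, -0.006], "yaw": 0}, {"grip": 1, "delta_pos": [0, 0, -0.008], "yaw": 0}, {"grip": 1, "delta_pos": [0, 0, -0.008], "yaw": 0}]'

```text
time_s: 5.28
ee_pos: [434.7, -350.3, 63.5]
eef_rot: [[0.065, 0.998, 0.001], [0.998, -0.065, -0.001], [-0.001, 0.001, -1.0]]
ft_force: [-1.1, 0.7, 6.1]
opening: 13.0
grip_force: 30.0
```

Request:
arm_command --moves '[{"grip": 0, "delta_pos": [0, 0, 0], "yaw": 0}, {"grip": 0, "delta_pos": [0, 0, 0], "yaw": 0}, {"grip": 0, "delta_pos": [0, 0, 0], "yaw": 0}, {"grip": 0, "delta_pos": [0, 0, 0.15], "yaw": 0}, {"grip": 0, "delta_pos": [0, 0, 0.35], "yaw": 0}]'

```text
time_s: 5.9
ee_pos: [433.3, -349.3, 149.7]
eef_rot: [[0.065, 0.998, -0.003], [0.998, -0.065, 0.003], [0.002, -0.003, -1.0]]
ft_force: [1.0, -0.9, -0.4]
opening: 42.9
grip_force: 0.0
```

Request:
arm_command --moves '[{"grip": 0, "delta_pos": [0, 0.15, 0.2], "yaw": 0}, {"grip": 0, "delta_pos": [0.08, 0.35, 0.35], "yaw": 0}, {"grip": 0, "delta_pos": [0.12, 0.58, 0.5], "yaw": 0}, {"grip": 0, "delta_pos": [0.15, 0.8, 0.6], "yaw": 0}, {"grip": 0, "delta_pos": [0.18, 1.0, 0.6], "yaw": 0}]'

```text
time_s: 6.52
ee_pos: [480.4, -98.3, 302.3]
eef_rot: [[0.065, 0.998, 0.005], [0.998, -0.065, -0.001], [-0.001, 0.005, -1.0]]
ft_force: [0.5, -0.6, -0.8]
opening: 43.5
grip_force: 0.0
```

Request:
arm_command --moves '[{"grip": 0, "delta_pos": [0.05, 0.23, 0], "yaw": 0}, {"grip": 0, "delta_pos": [0.1, 0.46, 0], "yaw": 0}, {"grip": 0, "delta_pos": [0.15, 0.69, 0], "yaw": 0}, {"grip": 0, "delta_pos": [0.19, 0.9, 0], "yaw": 0}, {"grip": 0, "delta_pos": [0.22, 1.0, 0], "yaw": 0}]'

```text
time_s: 7.15
ee_pos: [533.7, 153.8, 300.0]
eef_rot: [[0.06, 0.998, -0.0], [0.998, -0.06, 0.001], [0.001, -0.0, -1.0]]
ft_force: [-0.2, -1.2, -0.2]
opening: 43.7
grip_force: 0.0
```

Request:
arm_command --moves '[{"grip": 0, "delta_pos": [0.02, 0.2, 0], "yaw": 0}, {"grip": 0, "delta_pos": [0.034, 0.355, 0], "yaw": 0}, {"grip": 0, "delta_pos": [0.034, 0.355, 0], "yaw": 0}, {"grip": 0, "delta_pos": [0.034, 0.355, 0], "yaw": 0}, {"grip": 0, "delta_pos": [0.034, 0.355, 0], "yaw": 0}]'

```text
time_s: 7.78
ee_pos: [543.1, 237.0, 299.9]
eef_rot: [[0.067, 0.998, 0.0], [0.998, -0.067, -0.001], [-0.001, 0.0, -1.0]]
ft_force: [0.6, -0.5, 0.3]
opening: 43.2
grip_force: 0.0
```

Run:
```python
from h import *
grab('wrist','w2'); print(sensors.get_state()['ee_pos'])
for p in [(542.3,241.7,251),(542,240.5,165)]: print(proj('w2',p))
```

```text
[543.14161796 237.14218561 300.04237151]
(np.float64(313.54197597453316), np.float64(249.75868213402921))
(np.float64(314.13664699778826), np.float64(219.11150946410342))
```

View pics/w2.png

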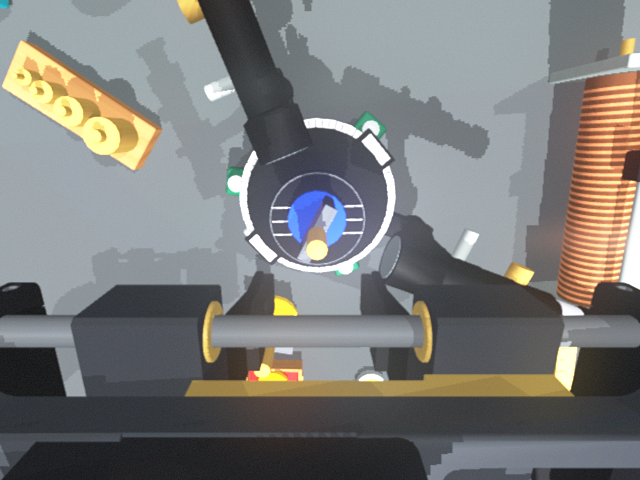

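The wrist view shows the grating's grip at (317,247), 3 px from the prediction, and the table ring centred at (318,219). The jaws clear the tubes, so I go down.

Request:
arm_command --moves '[{"grip": 0, "delta_pos": [0, 0.02, -0.12], "yaw": 0}, {"grip": 0, "delta_pos": [0, 0.02, -0.24], "yaw": 0}, {"grip": 0, "delta_pos": [0, 0.02, -0.3], "yaw": 0}, {"grip": 0, "delta_pos": [0, 0.02, -0.312], "yaw": 0}, {"grip": 0, "delta_pos": [0, 0.02, -0.312], "yaw": 0}]'

```text
time_s: 8.45
ee_pos: [543.3, 243.9, 222.9]
eef_rot: [[0.065, 0.998, 0.001], [0.998, -0.065, 0.001], [0.001, 0.001, -1.0]]
ft_force: [0.2, -0.7, 0.6]
opening: 43.3
grip_force: 0.0
```

Request:
arm_command --moves '[{"grip": 1, "delta_pos": [0, 0, 0], "yaw": 0}, {"grip": 1, "delta_pos": [0, 0, 0], "yaw": 0}, {"grip": 1, "delta_pos": [0, 0, 0], "yaw": 0}, {"grip": 1, "delta_pos": [0, 0, 0], "yaw": 0}]'

```text
time_s: 8.95
ee_pos: [542.9, 243.8, 222.2]
eef_rot: [[0.065, 0.998, 0.001], [0.998, -0.065, 0.0], [0.0, 0.001, -1.0]]
ft_force: [0.3, -0.1, -0.4]
opening: 13.1
grip_force: 30.0
```

Request:
arm_command --moves '[{"grip": 1, "delta_pos": [0, 0, 0.06], "yaw": 0}, {"grip": 1, "delta_pos": [0, 0, 0.2], "yaw": 0}, {"grip": 1, "delta_pos": [0, 0, 0.36], "yaw": 0}, {"grip": 1, "delta_pos": [0, 0, 0.4], "yaw": 0}, {"grip": 1, "delta_pos": [0, 0, 0.4], "yaw": 0}]'

```text
time_s: 9.57
ee_pos: [542.7, 243.8, 322.3]
eef_rot: [[0.065, 0.998, 0.001], [0.998, -0.065, 0.0], [0.0, 0.001, -1.0]]
ft_force: [0.2, -0.3, -2.1]
opening: 13.1
grip_force: 30.0
```

Request:
arm_command --moves '[{"grip": 1, "delta_pos": [-0.02, -0.15, 0], "yaw": 0}, {"grip": 1, "delta_pos": [-0.05, -0.37, 0], "yaw": 0}, {"grip": 1, "delta_pos": [-0.08, -0.6, 0], "yaw": 0}, {"grip": 1, "delta_pos": [-0.11, -0.82, 0], "yaw": 0}, {"grip": 1, "delta_pos": [-0.14, -1.0, 0], "yaw": 0}]'

```text
time_s: 10.2
ee_pos: [506.2, -9.1, 320.1]
eef_rot: [[0.067, 0.998, -0.003], [0.998, -0.067, -0.0], [-0.001, -0.003, -1.0]]
ft_force: [0.3, 0.6, -1.7]
opening: 13.0
grip_force: 30.0
```

Request:
arm_command --moves '[{"grip": 1, "delta_pos": [-0.04, -0.22, -0.05], "yaw": 0}, {"grip": 1, "delta_pos": [-0.08, -0.42, -0.15], "yaw": 0}, {"grip": 1, "delta_pos": [-0.11, -0.63, -0.25], "yaw": 0}, {"grip": 1, "delta_pos": [-0.138, -0.8, -0.4], "yaw": 0}, {"grip": 1, "delta_pos": [-0.138, -0.867, -0.5], "yaw": 0}]'

```text
time_s: 10.82
ee_pos: [469.9, -225.8, 193.4]
eef_rot: [[0.07, 0.998, -0.006], [0.998, -0.07, 0.001], [0.001, -0.006, -1.0]]
ft_force: [0.9, 0.1, -1.4]
opening: 13.1
grip_force: 30.0
```

Request:
arm_command --moves '[{"grip": 1, "delta_pos": [0, 0, 0], "yaw": 0}, {"grip": 1, "delta_pos": [0, 0, 0], "yaw": 0}, {"grip": 1, "delta_pos": [0, 0, 0], "yaw": 0}]'

```text
time_s: 11.2
ee_pos: [474.2, -221.7, 198.2]
eef_rot: [[0.062, 0.998, 0.002], [0.998, -0.062, -0.001], [-0.0, 0.002, -1.0]]
ft_force: [0.3, -0.1, -1.0]
opening: 13.2
grip_force: 30.0
```

Request:
arm_command --moves '[{"grip": 1, "delta_pos": [0, -0.004, -0.2], "yaw": 0}, {"grip": 1, "delta_pos": [0, -0.004, -0.4], "yaw": 0}, {"grip": 1, "delta_pos": [0, -0.004, -0.48], "yaw": 0}, {"grip": 1, "delta_pos": [0, -0.004, -0.515], "yaw": 0}, {"grip": 1, "delta_pos": [0, -0.004, -0.53], "yaw": 0}]'

```text
time_s: 11.82
ee_pos: [474.2, -223.8, 65.3]
eef_rot: [[0.064, 0.998, 0.002], [0.998, -0.064, -0.001], [-0.0, 0.002, -1.0]]
ft_force: [-0.2, 0.4, -1.3]
opening: 13.0
grip_force: 30.0
```

Request:
arm_command --moves '[{"grip": 1, "delta_pos": [0, 0, -0.006], "yaw": 0}, {"grip": 1, "delta_pos": [0, 0, -0.012], "yaw": 0}, {"grip": 1, "delta_pos": [0, 0, -0.012], "yaw": 0}]'

```text
time_s: 12.2
ee_pos: [474.4, -224.2, 63.1]
eef_rot: [[0.065, 0.998, 0.002], [0.998, -0.065, -0.001], [-0.001, 0.002, -1.0]]
ft_force: [-0.7, -0.0, 4.9]
opening: 13.1
grip_force: 30.0
```

Request:
arm_command --moves '[{"grip": 0, "delta_pos": [0, 0, 0], "yaw": 0}, {"grip": 0, "delta_pos": [0, 0, 0], "yaw": 0}, {"grip": 0, "delta_pos": [0, 0, 0], "yaw": 0}, {"grip": 0, "delta_pos": [0, 0, 0.12], "yaw": 0}, {"grip": 0, "delta_pos": [0, 0, 0.3], "yaw": 0}]'

```text
time_s: 12.82
ee_pos: [472.1, -223.5, 136.1]
eef_rot: [[0.065, 0.998, -0.003], [0.998, -0.065, 0.002], [0.002, -0.003, -1.0]]
ft_force: [0.8, -0.1, 1.3]
opening: 43.1
grip_force: 0.0
```

Request:
arm_command --moves '[{"grip": 0, "delta_pos": [-0.04, -0.15, 0.05], "yaw": 0}, {"grip": 0, "delta_pos": [-0.1, -0.35, 0.05], "yaw": 0}, {"grip": 0, "delta_pos": [-0.158, -0.505, 0.05], "yaw": 0}, {"grip": 0, "delta_pos": [-0.158, -0.505, 0.05], "yaw": 0}, {"grip": 0, "delta_pos": [-0.158, -0.505, 0.05], "yaw": 0}]'

```text
time_s: 13.45
ee_pos: [433.9, -349.3, 148.8]
eef_rot: [[0.064, 0.998, 0.0], [0.998, -0.064, 0.001], [0.001, -0.0, -1.0]]
ft_force: [0.7, 0.5, -0.7]
opening: 43.9
grip_force: 0.0
```

Request:
arm_command --moves '[{"grip": 0, "delta_pos": [0.004, -0.006, -0.15], "yaw": 0}, {"grip": 0, "delta_pos": [0.004, -0.006, -0.28], "yaw": 0}, {"grip": 0, "delta_pos": [0.004, -0.006, -0.34], "yaw": 0}, {"grip": 0, "delta_pos": [0.004, -0.006, -0.342], "yaw": 0}, {"grip": 0, "delta_pos": [0.004, -0.006, -0.342], "yaw": 0}]'

```text
time_s: 14.08
ee_pos: [435.8, -351.8, 64.7]
eef_rot: [[0.064, 0.998, 0.002], [0.998, -0.064, -0.001], [-0.001, 0.002, -1.0]]
ft_force: [0.1, -0.6, 0.1]
opening: 43.5
grip_force: 0.0
```

Request:
arm_command --moves '[{"grip": 1, "delta_pos": [0, 0, 0], "yaw": 0}, {"grip": 1, "delta_pos": [0, 0, 0], "yaw": 0}, {"grip": 1, "delta_pos": [0, 0, 0], "yaw": 0}, {"grip": 1, "delta_pos": [0, 0, 0], "yaw": 0}]'

```text
time_s: 14.58
ee_pos: [434.6, -351.8, 63.7]
eef_rot: [[0.065, 0.998, -0.0], [0.998, -0.065, -0.0], [-0.0, -0.0, -1.0]]
ft_force: [-0.6, 0.0, 0.5]
opening: 13.1
grip_force: 30.0
```

Request:
arm_command --moves '[{"grip": 1, "delta_pos": [0, 0, 0.08], "yaw": 0}, {"grip": 1, "delta_pos": [0, 0, 0.25], "yaw": 0}, {"grip": 1, "delta_pos": [0, 0, 0.45], "yaw": 0}, {"grip": 1, "delta_pos": [0, 0, 0.65], "yaw": 0}, {"grip": 1, "delta_pos": [0, 0, 0.8], "yaw": 0}]'

```text
time_s: 15.2
ee_pos: [434.8, -351.7, 265.6]
eef_rot: [[0.065, 0.998, 0.001], [0.998, -0.065, -0.001], [-0.001, 0.001, -1.0]]
ft_force: [-0.1, -0.2, -1.7]
opening: 13.0
grip_force: 30.0
```

Request:
arm_command --moves '[{"grip": 1, "delta_pos": [0.02, 0.12, 0.15], "yaw": 0}, {"grip": 1, "delta_pos": [0.05, 0.34, 0.24], "yaw": 0}, {"grip": 1, "delta_pos": [0.08, 0.57, 0.24], "yaw": 0}, {"grip": 1, "delta_pos": [0.11, 0.8, 0.24], "yaw": 0}, {"grip": 1, "delta_pos": [0.15, 1.0, 0.24], "yaw": 0}]'

```text
time_s: 15.82
ee_pos: [471.7, -99.4, 323.4]
eef_rot: [[0.064, 0.998, -0.0], [0.998, -0.064, -0.0], [-0.0, -0.0, -1.0]]
ft_force: [1.0, -0.9, -2.0]
opening: 13.2
grip_force: 30.0
```

Request:
arm_command --moves '[{"grip": 1, "delta_pos": [0.03, 0.22, 0], "yaw": 0}, {"grip": 1, "delta_pos": [0.06, 0.44, 0], "yaw": 0}, {"grip": 1, "delta_pos": [0.09, 0.66, 0], "yaw": 0}, {"grip": 1, "delta_pos": [0.12, 0.85, 0], "yaw": 0}, {"grip": 1, "delta_pos": [0.15, 1.0, 0], "yaw": 0}]'

```text
time_s: 16.45
ee_pos: [509.2, 150.4, 323.3]
eef_rot: [[0.063, 0.998, -0.001], [0.998, -0.063, -0.0], [-0.0, -0.001, -1.0]]
ft_force: [1.5, -0.2, -2.2]
opening: 12.8
grip_force: 30.0
```

Request:
arm_command --moves '[{"grip": 1, "delta_pos": [0.06, 0.17, 0], "yaw": 0}, {"grip": 1, "delta_pos": [0.11, 0.3, 0], "yaw": 0}, {"grip": 1, "delta_pos": [0.133, 0.37, 0], "yaw": 0}, {"grip": 1, "delta_pos": [0.133, 0.37, 0], "yaw": 0}, {"grip": 1, "delta_pos": [0.133, 0.37, 0], "yaw": 0}]'

```text
time_s: 17.08
ee_pos: [543.0, 239.1, 323.4]
eef_rot: [[0.066, 0.998, -0.0], [0.998, -0.066, -0.002], [-0.002, -0.0, -1.0]]
ft_force: [-0.3, 0.2, -0.7]
opening: 13.1
grip_force: 30.0
```

Request:
arm_command --moves '[{"grip": 1, "delta_pos": [0, 0.005, -0.15], "yaw": 0}, {"grip": 1, "delta_pos": [0, 0.005, -0.28], "yaw": 0}, {"grip": 1, "delta_pos": [0, 0.005, -0.35], "yaw": 0}, {"grip": 1, "delta_pos": [0, 0.005, -0.38], "yaw": 0}, {"grip": 1, "delta_pos": [0, 0.005, -0.393], "yaw": 0}]'

```text
time_s: 17.7
ee_pos: [543.5, 242.0, 225.9]
eef_rot: [[0.065, 0.998, 0.001], [0.998, -0.065, 0.0], [0.001, 0.001, -1.0]]
ft_force: [-0.1, 0.1, -2.0]
opening: 13.2
grip_force: 30.0
```

Request:
arm_command --moves '[{"grip": 1, "delta_pos": [0, 0, -0.006], "yaw": 0}, {"grip": 1, "delta_pos": [0, 0, -0.01], "yaw": 0}, {"grip": 1, "delta_pos": [0, 0, -0.01], "yaw": 0}]'

```text
time_s: 18.08
ee_pos: [543.1, 242.2, 223.2]
eef_rot: [[0.065, 0.998, 0.001], [0.998, -0.065, 0.0], [0.0, 0.001, -1.0]]
ft_force: [0.1, -0.1, -1.6]
opening: 13.1
grip_force: 30.0
```

Request:
arm_command --moves '[{"grip": 1, "delta_pos": [0, 0, -0.005], "yaw": 0}, {"grip": 1, "delta_pos": [0, 0, -0.006], "yaw": 0}, {"grip": 1, "delta_pos": [0, 0, -0.006], "yaw": 0}]'

```text
time_s: 18.45
ee_pos: [543.3, 242.3, 222.7]
eef_rot: [[0.065, 0.998, 0.001], [0.998, -0.065, 0.0], [0.0, 0.001, -1.0]]
ft_force: [-2.0, -1.1, 6.4]
opening: 13.0
grip_force: 30.0
```

Contact. I release, rise and check.

Request:
arm_command --moves '[{"grip": 0, "delta_pos": [0, 0, 0], "yaw": 0}, {"grip": 0, "delta_pos": [0, 0, 0], "yaw": 0}, {"grip": 0, "delta_pos": [0, 0, 0], "yaw": 0}, {"grip": 0, "delta_pos": [0, 0, 0.15], "yaw": 0}, {"grip": 0, "delta_pos": [0, 0, 0.35], "yaw": 0}]'

```text
time_s: 19.08
ee_pos: [542.4, 241.4, 308.4]
eef_rot: [[0.065, 0.998, -0.003], [0.998, -0.065, -0.001], [-0.001, -0.003, -1.0]]
ft_force: [1.1, 0.1, 0.1]
opening: 42.7
grip_force: 0.0
```

Request:
arm_command --moves '[{"grip": 0, "delta_pos": [-0.06, -0.22, 0], "yaw": 0}, {"grip": 0, "delta_pos": [-0.12, -0.42, 0], "yaw": 0}, {"grip": 0, "delta_pos": [-0.18, -0.62, 0], "yaw": 0}, {"grip": 0, "delta_pos": [-0.24, -0.82, 0], "yaw": 0}, {"grip": 0, "delta_pos": [-0.28, -1.0, 0], "yaw": 0}]'

```text
time_s: 19.7
ee_pos: [472.2, -9.8, 308.8]
eef_rot: [[0.065, 0.998, 0.0], [0.998, -0.065, -0.001], [-0.001, 0.0, -1.0]]
ft_force: [0.1, 0.2, -0.3]
opening: 43.7
grip_force: 0.0
```

Run:
```python
from h import *
grab('scene','s2'); grab('top','t2'); print(sensors.get_state()['ee_pos'])
a=cv2.imread('pics/t2.png')[140:280,60:260]; b=cv2.imread('pics/s2.png')[255:395,400:600]
cv2.imwrite('pics/c5.png',cv2.resize(np.hstack([a,b]),None,fx=2,fy=2,interpolation=cv2.INTER_CUBIC))
print(proj('t2',(542,240.5,251)),proj('s2',(542,240.5,251)),proj('t2',(542,240.5,173)),proj('s2',(542,240.5,173)))
```

```text
[472.01186211 -13.83963556 308.44400563]
(np.float64(123.87795971558032), np.float64(192.79573926723634)) (np.float64(500.5542028645209), np.float64(290.26590790420073)) (np.float64(142.18655625448199), np.float64(203.86556277867203)) (np.float64(484.0304278475835), np.float64(312.2934992271733))
```

View pics/c5.png

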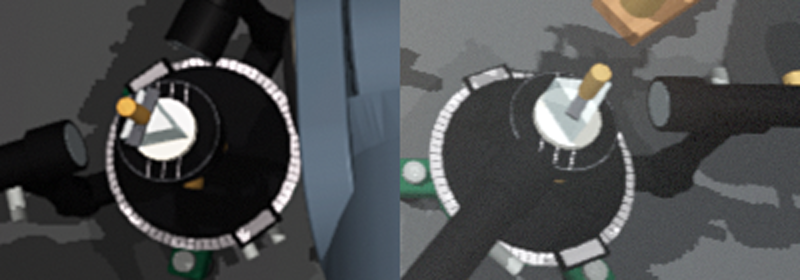

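The clear prism stands upright on the table. Its grip top is at top pixel (123,193) and scene pixel (500,290.5), matching the predicted table centre within about 2 mm. Next is the mirror.

Request:
arm_command --moves '[{"grip": 0, "delta_pos": [-0.07, -0.16, 0], "yaw": 0}, {"grip": 0, "delta_pos": [-0.07, -0.16, -0.2], "yaw": 0}, {"grip": 0, "delta_pos": [-0.07, -0.16, -0.4], "yaw": 0}, {"grip": 0, "delta_pos": [-0.07, -0.16, -0.6], "yaw": 0}, {"grip": 0, "delta_pos": [-0.07, -0.16, -0.6], "yaw": 0}]'

```text
time_s: 20.42
ee_pos: [452.9, -47.0, 156.2]
eef_rot: [[0.063, 0.998, -0.008], [0.998, -0.063, 0.002], [0.002, -0.008, -1.0]]
ft_force: [0.2, 0.7, -0.4]
opening: 43.5
grip_force: 0.0
```

Request:
arm_command --moves '[{"grip": 0, "delta_pos": [0, 0, 0], "yaw": 0}, {"grip": 0, "delta_pos": [0, 0, 0], "yaw": 0}]'

```text
time_s: 20.68
ee_pos: [457.2, -47.7, 160.9]
eef_rot: [[0.065, 0.998, 0.004], [0.998, -0.065, -0.001], [-0.0, 0.004, -1.0]]
ft_force: [-0.2, 0.6, 0.3]
opening: 43.8
grip_force: 0.0
```

Request:
arm_command --moves '[{"grip": 0, "delta_pos": [-0.008, -0.026, -0.05], "yaw": 0}, {"grip": 0, "delta_pos": [-0.008, -0.026, -0.22], "yaw": 0}, {"grip": 0, "delta_pos": [-0.008, -0.026, -0.34], "yaw": 0}, {"grip": 0, "delta_pos": [-0.008, -0.026, -0.39], "yaw": 0}, {"grip": 0, "delta_pos": [-0.008, -0.026, -0.39], "yaw": 0}]'

```text
time_s: 21.3
ee_pos: [453.3, -54.6, 61.0]
eef_rot: [[0.065, 0.998, -0.001], [0.998, -0.065, 0.0], [0.0, -0.001, -1.0]]
ft_force: [0.6, -0.0, 0.6]
opening: 43.2
grip_force: 0.0
```

Request:
arm_command --moves '[{"grip": 1, "delta_pos": [0, 0, 0], "yaw": 0}, {"grip": 1, "delta_pos": [0, 0, 0], "yaw": 0}, {"grip": 1, "delta_pos": [0, 0, 0], "yaw": 0}, {"grip": 1, "delta_pos": [0, 0, 0], "yaw": 0}]'

```text
time_s: 21.8
ee_pos: [453.8, -54.5, 61.7]
eef_rot: [[0.065, 0.998, 0.001], [0.998, -0.065, -0.0], [-0.0, 0.001, -1.0]]
ft_force: [-0.2, 0.0, -0.3]
opening: 13.1
grip_force: 30.0
```

Request:
arm_command --moves '[{"grip": 1, "delta_pos": [0, 0, 0.08], "yaw": 0}, {"grip": 1, "delta_pos": [0, 0, 0.25], "yaw": 0}, {"grip": 1, "delta_pos": [0, 0, 0.45], "yaw": 0}, {"grip": 1, "delta_pos": [0, 0, 0.6], "yaw": 0}, {"grip": 1, "delta_pos": [0, 0, 0.6], "yaw": 0}]'

```text
time_s: 22.42
ee_pos: [455.3, -54.5, 213.9]
eef_rot: [[0.065, 0.998, 0.006], [0.998, -0.065, -0.002], [-0.001, 0.006, -1.0]]
ft_force: [0.0, 0.2, -1.9]
opening: 13.4
grip_force: 30.0
```

Request:
arm_command --moves '[{"grip": 1, "delta_pos": [-0.01, -0.15, 0], "yaw": 0}, {"grip": 1, "delta_pos": [-0.03, -0.37, 0], "yaw": 0}, {"grip": 1, "delta_pos": [-0.04, -0.6, 0], "yaw": 0}, {"grip": 1, "delta_pos": [-0.06, -0.8, 0], "yaw": 0}, {"grip": 1, "delta_pos": [-0.08, -1.0, 0], "yaw": 0}]'

```text
time_s: 23.05
ee_pos: [432.2, -305.6, 209.6]
eef_rot: [[0.065, 0.998, -0.002], [0.998, -0.065, 0.002], [0.002, -0.002, -1.0]]
ft_force: [0.1, 0.4, -1.3]
opening: 12.9
grip_force: 30.0
```

Request:
arm_command --moves '[{"grip": 1, "delta_pos": [0, -0.12, 0], "yaw": 0}, {"grip": 1, "delta_pos": [0, -0.18, -0.1], "yaw": 0}, {"grip": 1, "delta_pos": [0, -0.18, -0.2], "yaw": 0}, {"grip": 1, "delta_pos": [0, -0.18, -0.2], "yaw": 0}, {"grip": 1, "delta_pos": [0, -0.18, -0.2], "yaw": 0}]'

```text
time_s: 23.68
ee_pos: [433.7, -349.0, 161.3]
eef_rot: [[0.064, 0.998, -0.0], [0.998, -0.064, 0.0], [0.0, -0.0, -1.0]]
ft_force: [-0.0, -0.2, -0.8]
opening: 13.0
grip_force: 30.0
```

Request:
arm_command --moves '[{"grip": 1, "delta_pos": [0, 0, -0.16], "yaw": 0}, {"grip": 1, "delta_pos": [0, 0, -0.28], "yaw": 0}, {"grip": 1, "delta_pos": [0, 0, -0.35], "yaw": 0}, {"grip": 1, "delta_pos": [0, 0, -0.375], "yaw": 0}, {"grip": 1, "delta_pos": [0, 0, -0.386], "yaw": 0}]'

```text
time_s: 24.3
ee_pos: [434.3, -349.8, 65.5]
eef_rot: [[0.065, 0.998, 0.001], [0.998, -0.065, -0.001], [-0.001, 0.001, -1.0]]
ft_force: [0.6, 0.9, -0.9]
opening: 12.8
grip_force: 30.0
```

Request:
arm_command --moves '[{"grip": 1, "delta_pos": [0, 0, -0.006], "yaw": 0}, {"grip": 1, "delta_pos": [0, 0, -0.012], "yaw": 0}, {"grip": 1, "delta_pos": [0, 0, -0.016], "yaw": 0}, {"grip": 1, "delta_pos": [0, 0, -0.016], "yaw": 0}]'

```text
time_s: 24.8
ee_pos: [434.1, -349.7, 61.5]
eef_rot: [[0.065, 0.998, 0.001], [0.998, -0.065, -0.001], [-0.001, 0.001, -1.0]]
ft_force: [0.4, 0.2, 3.0]
opening: 12.9
grip_force: 30.0
```

Request:
arm_command --moves '[{"grip": 0, "delta_pos": [0, 0, 0], "yaw": 0}, {"grip": 0, "delta_pos": [0, 0, 0], "yaw": 0}, {"grip": 0, "delta_pos": [0, 0, 0], "yaw": 0}, {"grip": 0, "delta_pos": [0, 0, 0.15], "yaw": 0}, {"grip": 0, "delta_pos": [0, 0, 0.36], "yaw": 0}]'

```text
time_s: 25.42
ee_pos: [432.4, -348.8, 150.4]
eef_rot: [[0.065, 0.998, -0.003], [0.998, -0.065, 0.003], [0.003, -0.003, -1.0]]
ft_force: [0.3, 0.0, 0.2]
opening: 42.8
grip_force: 0.0
```

Request:
arm_command --moves '[{"grip": 0, "delta_pos": [0.15, 0, 0.05], "yaw": 0}, {"grip": 0, "delta_pos": [0.38, -0.01, 0.05], "yaw": 0}, {"grip": 0, "delta_pos": [0.566, -0.016, 0.05], "yaw": 0}, {"grip": 0, "delta_pos": [0.566, -0.016, 0.05], "yaw": 0}, {"grip": 0, "delta_pos": [0.566, -0.016, 0.05], "yaw": 0}]'

```text
time_s: 26.05
ee_pos: [573.9, -353.4, 162.6]
eef_rot: [[0.065, 0.998, -0.002], [0.998, -0.065, 0.0], [0.0, -0.002, -1.0]]
ft_force: [0.1, 0.7, 0.2]
opening: 43.2
grip_force: 0.0
```

Request:
arm_command --moves '[{"grip": 0, "delta_pos": [0.005, 0, -0.15], "yaw": 0}, {"grip": 0, "delta_pos": [0.005, 0, -0.3], "yaw": 0}, {"grip": 0, "delta_pos": [0.005, 0, -0.38], "yaw": 0}, {"grip": 0, "delta_pos": [0.005, 0, -0.4], "yaw": 0}, {"grip": 0, "delta_pos": [0.005, 0, -0.4], "yaw": 0}]'

```text
time_s: 26.68
ee_pos: [576.6, -353.9, 64.3]
eef_rot: [[0.065, 0.998, 0.001], [0.998, -0.065, -0.001], [-0.001, 0.001, -1.0]]
ft_force: [-1.0, -0.4, -0.3]
opening: 43.4
grip_force: 0.0
```

Request:
arm_command --moves '[{"grip": 1, "delta_pos": [0, 0, 0], "yaw": 0}, {"grip": 1, "delta_pos": [0, 0, 0], "yaw": 0}, {"grip": 1, "delta_pos": [0, 0, 0], "yaw": 0}, {"grip": 1, "delta_pos": [0, 0, 0], "yaw": 0}]'

```text
time_s: 27.18
ee_pos: [576.1, -353.5, 63.5]
eef_rot: [[0.065, 0.998, -0.0], [0.998, -0.065, -0.0], [-0.0, -0.0, -1.0]]
ft_force: [-1.2, 0.6, 1.5]
opening: 13.4
grip_force: 30.0
```

Request:
arm_command --moves '[{"grip": 1, "delta_pos": [0, 0, 0.08], "yaw": 0}, {"grip": 1, "delta_pos": [0, 0, 0.25], "yaw": 0}, {"grip": 1, "delta_pos": [0, 0, 0.45], "yaw": 0}, {"grip": 1, "delta_pos": [0, 0, 0.6], "yaw": 0}, {"grip": 1, "delta_pos": [0, 0, 0.6], "yaw": 0}]'

```text
time_s: 27.8
ee_pos: [578.5, -353.9, 218.5]
eef_rot: [[0.065, 0.998, 0.008], [0.998, -0.065, -0.004], [-0.004, 0.008, -1.0]]
ft_force: [0.6, -0.1, -1.7]
opening: 13.1
grip_force: 30.0
```

Request:
arm_command --moves '[{"grip": 1, "delta_pos": [-0.06, 0.14, 0], "yaw": 0}, {"grip": 1, "delta_pos": [-0.15, 0.35, 0], "yaw": 0}, {"grip": 1, "delta_pos": [-0.23, 0.57, 0], "yaw": 0}, {"grip": 1, "delta_pos": [-0.32, 0.78, 0], "yaw": 0}, {"grip": 1, "delta_pos": [-0.4, 0.98, 0], "yaw": 0}]'

```text
time_s: 28.42
ee_pos: [474.4, -106.4, 212.5]
eef_rot: [[0.064, 0.998, -0.002], [0.998, -0.064, 0.0], [0.0, -0.002, -1.0]]
ft_force: [1.0, -0.1, -0.8]
opening: 13.3
grip_force: 30.0
```

Request:
arm_command --moves '[{"grip": 1, "delta_pos": [-0.06, 0.14, 0], "yaw": 0}, {"grip": 1, "delta_pos": [-0.085, 0.2, -0.1], "yaw": 0}, {"grip": 1, "delta_pos": [-0.085, 0.2, -0.2], "yaw": 0}, {"grip": 1, "delta_pos": [-0.085, 0.2, -0.2], "yaw": 0}, {"grip": 1, "delta_pos": [-0.085, 0.2, -0.2], "yaw": 0}]'

```text
time_s: 29.05
ee_pos: [455.3, -58.6, 163.7]
eef_rot: [[0.065, 0.998, 0.0], [0.998, -0.065, 0.0], [0.0, 0.0, -1.0]]
ft_force: [0.5, -0.0, -1.2]
opening: 13.1
grip_force: 30.0
```

Request:
arm_command --moves '[{"grip": 1, "delta_pos": [0, 0, -0.16], "yaw": 0}, {"grip": 1, "delta_pos": [0, 0, -0.28], "yaw": 0}, {"grip": 1, "delta_pos": [0, 0, -0.35], "yaw": 0}, {"grip": 1, "delta_pos": [0, 0, -0.375], "yaw": 0}, {"grip": 1, "delta_pos": [0, 0, -0.388], "yaw": 0}]'

```text
time_s: 29.68
ee_pos: [455.9, -58.6, 66.9]
eef_rot: [[0.065, 0.998, 0.002], [0.998, -0.065, -0.0], [-0.0, 0.002, -1.0]]
ft_force: [0.5, -0.0, -1.5]
opening: 13.0
grip_force: 30.0
```

Request:
arm_command --moves '[{"grip": 1, "delta_pos": [0, 0, -0.006], "yaw": 0}, {"grip": 1, "delta_pos": [0, 0, -0.012], "yaw": 0}, {"grip": 1, "delta_pos": [0, 0, -0.014], "yaw": 0}, {"grip": 1, "delta_pos": [0, 0, -0.014], "yaw": 0}]'

```text
time_s: 30.18
ee_pos: [455.3, -58.5, 63.3]
eef_rot: [[0.065, 0.998, 0.001], [0.998, -0.065, -0.0], [-0.0, 0.001, -1.0]]
ft_force: [-1.6, -0.6, 4.1]
opening: 12.9
grip_force: 30.0
```

Request:
arm_command --moves '[{"grip": 0, "delta_pos": [0, 0, 0], "yaw": 0}, {"grip": 0, "delta_pos": [0, 0, 0], "yaw": 0}, {"grip": 0, "delta_pos": [0, 0, 0], "yaw": 0}, {"grip": 0, "delta_pos": [0, 0, 0.15], "yaw": 0}, {"grip": 0, "delta_pos": [0, 0, 0.38], "yaw": 0}]'

```text
time_s: 30.8
ee_pos: [453.6, -58.3, 157.5]
eef_rot: [[0.064, 0.998, -0.004], [0.998, -0.064, 0.002], [0.001, -0.004, -1.0]]
ft_force: [2.0, -0.4, -0.4]
opening: 42.7
grip_force: 0.0
```

Request:
arm_command --moves '[{"grip": 0, "delta_pos": [-0.02, -0.2, 0.02], "yaw": 0}, {"grip": 0, "delta_pos": [-0.04, -0.42, 0.02], "yaw": 0}, {"grip": 0, "delta_pos": [-0.06, -0.64, 0.02], "yaw": 0}, {"grip": 0, "delta_pos": [-0.08, -0.85, 0.02], "yaw": 0}, {"grip": 0, "delta_pos": [-0.084, -1.0, 0.02], "yaw": 0}]'

```text
time_s: 31.42
ee_pos: [433.0, -311.2, 162.6]
eef_rot: [[0.067, 0.998, -0.0], [0.998, -0.067, -0.0], [-0.0, -0.0, -1.0]]
ft_force: [0.8, -0.1, -1.0]
opening: 43.2
grip_force: 0.0
```

Request:
arm_command --moves '[{"grip": 0, "delta_pos": [0, -0.12, 0], "yaw": 0}, {"grip": 0, "delta_pos": [0, -0.165, 0], "yaw": 0}, {"grip": 0, "delta_pos": [0, -0.165, 0], "yaw": 0}, {"grip": 0, "delta_pos": [0, -0.165, 0], "yaw": 0}]'

```text
time_s: 31.92
ee_pos: [434.3, -347.9, 162.8]
eef_rot: [[0.062, 0.998, -0.0], [0.998, -0.062, 0.001], [0.001, -0.0, -1.0]]
ft_force: [-0.5, 0.1, -0.1]
opening: 43.3
grip_force: 0.0
```

Request:
arm_command --moves '[{"grip": 0, "delta_pos": [0, -0.006, -0.15], "yaw": 0}, {"grip": 0, "delta_pos": [0, -0.006, -0.3], "yaw": 0}, {"grip": 0, "delta_pos": [0, -0.006, -0.38], "yaw": 0}, {"grip": 0, "delta_pos": [0, -0.006, -0.4], "yaw": 0}, {"grip": 0, "delta_pos": [0, -0.006, -0.4], "yaw": 0}]'

```text
time_s: 32.55
ee_pos: [434.6, -350.6, 63.3]
eef_rot: [[0.063, 0.998, 0.001], [0.998, -0.063, -0.0], [-0.0, 0.001, -1.0]]
ft_force: [0.2, -0.1, 0.3]
opening: 43.2
grip_force: 0.0
```

Request:
arm_command --moves '[{"grip": 1, "delta_pos": [0, 0, 0], "yaw": 0}, {"grip": 1, "delta_pos": [0, 0, 0], "yaw": 0}, {"grip": 1, "delta_pos": [0, 0, 0], "yaw": 0}, {"grip": 1, "delta_pos": [0, 0, 0], "yaw": 0}]'

```text
time_s: 33.05
ee_pos: [434.1, -351.3, 63.1]
eef_rot: [[0.065, 0.998, 0.0], [0.998, -0.065, -0.0], [-0.0, 0.0, -1.0]]
ft_force: [0.4, -0.1, 1.4]
opening: 13.1
grip_force: 30.0
```

Request:
arm_command --moves '[{"grip": 1, "delta_pos": [0, 0, 0.08], "yaw": 0}, {"grip": 1, "delta_pos": [0, 0, 0.25], "yaw": 0}, {"grip": 1, "delta_pos": [0, 0, 0.4], "yaw": 0}, {"grip": 1, "delta_pos": [0, 0, 0.4], "yaw": 0}, {"grip": 1, "delta_pos": [0, 0, 0.4], "yaw": 0}]'

```text
time_s: 33.67
ee_pos: [433.1, -350.9, 161.9]
eef_rot: [[0.065, 0.998, -0.002], [0.998, -0.065, 0.001], [0.001, -0.002, -1.0]]
ft_force: [-0.2, 0.5, -1.5]
opening: 12.9
grip_force: 30.0
```

Request:
arm_command --moves '[{"grip": 1, "delta_pos": [0.12, -0.01, 0], "yaw": 0}, {"grip": 1, "delta_pos": [0.3, -0.02, 0], "yaw": 0}, {"grip": 1, "delta_pos": [0.48, -0.022, 0], "yaw": 0}, {"grip": 1, "delta_pos": [0.568, -0.022, 0], "yaw": 0}, {"grip": 1, "delta_pos": [0.568, -0.022, 0], "yaw": 0}]'

```text
time_s: 34.3
ee_pos: [576.6, -355.1, 160.2]
eef_rot: [[0.062, 0.998, -0.002], [0.998, -0.062, 0.003], [0.003, -0.003, -1.0]]
ft_force: [0.5, 0.1, -0.7]
opening: 13.2
grip_force: 30.0
```

Request:
arm_command --moves '[{"grip": 1, "delta_pos": [0, 0, 0], "yaw": 0}, {"grip": 1, "delta_pos": [0, 0, -0.15], "yaw": 0}, {"grip": 1, "delta_pos": [0, 0, -0.28], "yaw": 0}, {"grip": 1, "delta_pos": [0, 0, -0.35], "yaw": 0}, {"grip": 1, "delta_pos": [0, 0, -0.37], "yaw": 0}]'

```text
time_s: 34.92
ee_pos: [574.8, -356.9, 69.3]
eef_rot: [[0.066, 0.998, -0.002], [0.998, -0.066, 0.001], [0.001, -0.002, -1.0]]
ft_force: [-0.1, 0.0, -0.9]
opening: 13.5
grip_force: 30.0
```

Request:
arm_command --moves '[{"grip": 1, "delta_pos": [0, 0, 0], "yaw": 0}, {"grip": 1, "delta_pos": [0, 0, 0], "yaw": 0}]'

```text
time_s: 35.17
ee_pos: [576.8, -357.0, 71.7]
eef_rot: [[0.065, 0.998, 0.002], [0.998, -0.065, -0.001], [-0.001, 0.002, -1.0]]
ft_force: [1.0, -0.2, -0.8]
opening: 13.2
grip_force: 30.0
```

Need about 8.6 mm more, with 1 mm of overtravel.

Request:
arm_command --moves '[{"grip": 1, "delta_pos": [0, 0, -0.015], "yaw": 0}, {"grip": 1, "delta_pos": [0, 0, -0.026], "yaw": 0}, {"grip": 1, "delta_pos": [0, 0, -0.032], "yaw": 0}, {"grip": 1, "delta_pos": [0, 0, -0.037], "yaw": 0}, {"grip": 1, "delta_pos": [0, 0, -0.037], "yaw": 0}]'

```text
time_s: 35.8
ee_pos: [576.2, -356.8, 63.1]
eef_rot: [[0.065, 0.998, 0.0], [0.998, -0.065, -0.001], [-0.001, 0.0, -1.0]]
ft_force: [-4.0, 1.7, 9.8]
opening: 13.5
grip_force: 30.0
```

Request:
arm_command --moves '[{"grip": 0, "delta_pos": [0, 0, 0], "yaw": 0}, {"grip": 0, "delta_pos": [0, 0, 0], "yaw": 0}, {"grip": 0, "delta_pos": [0, 0, 0], "yaw": 0}, {"grip": 0, "delta_pos": [0, 0, 0.15], "yaw": 0}, {"grip": 0, "delta_pos": [0, 0, 0.38], "yaw": 0}]'

```text
time_s: 36.42
ee_pos: [574.5, -356.2, 154.6]
eef_rot: [[0.065, 0.998, -0.004], [0.998, -0.065, 0.003], [0.003, -0.005, -1.0]]
ft_force: [0.5, -1.1, -0.4]
opening: 43.0
grip_force: 0.0
```

Request:
arm_command --moves '[{"grip": 0, "delta_pos": [-0.1, 0, 0.2], "yaw": 0}, {"grip": 0, "delta_pos": [-0.25, -0.1, 0.4], "yaw": 0}, {"grip": 0, "delta_pos": [-0.4, -0.3, 0.4], "yaw": 0}, {"grip": 0, "delta_pos": [-0.5, -0.5, 0.4], "yaw": 0}, {"grip": 0, "delta_pos": [-0.55, -0.65, 0.4], "yaw": 0}]'

```text
time_s: 37.05
ee_pos: [435.6, -522.4, 256.1]
eef_rot: [[0.069, 0.998, -0.001], [0.998, -0.069, -0.001], [-0.001, -0.001, -1.0]]
ft_force: [0.3, 0.6, -0.3]
opening: 43.6
grip_force: 0.0
```

Run:
```python
from h import *
grab('scene','s3'); grab('top','t3'); print(sensors.get_state()['ee_pos'])
crop('t3',80,120,530,330,1.75,'c6')
for n,p in dict(clear=(542.3,240.5,251),grating=(473.3,-224.5,92),amber=(454.5,-58.8,92),mirror=(576,-356,92),cleaner=(586.3,-227.2,85)).items():
    u,v=proj('t3',p); print(n,round((u-80)*1.75),round((v-120)*1.75))
```

```text
[ 434.01455373 -525.23307737  254.94284344]
clear 77 127
grating 602 237
amber 434 254
mirror 731 137
cleaner 601 127
```

View pics/c6.png

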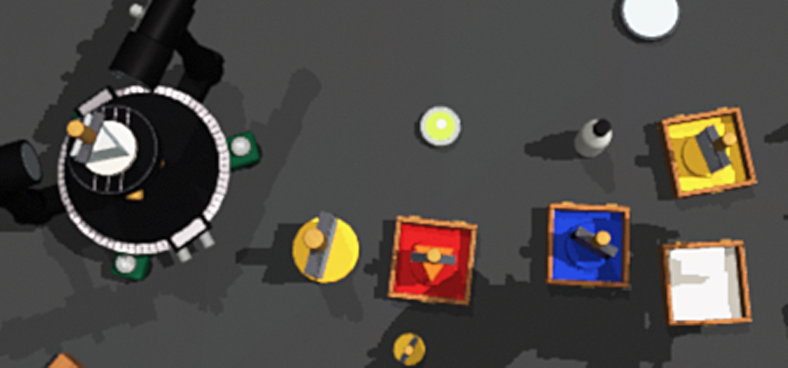

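View pics/s3.png

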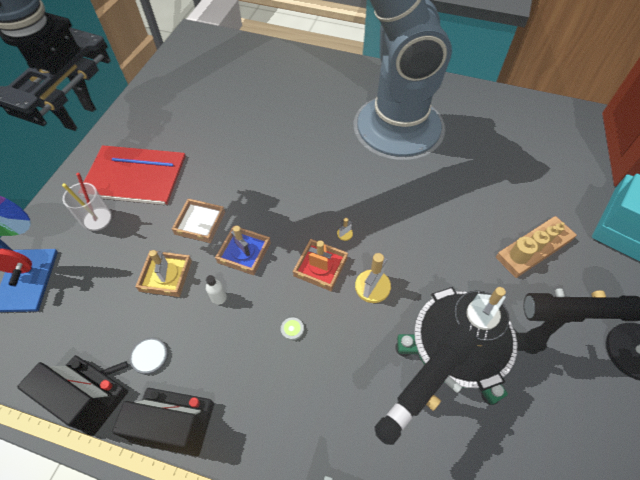

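All four optics stand upright in their places. The grip tops are within about 2 px of the predicted (77,127), (602,237), (434,254) and (731,137), and the bottle is unmoved at (600,127). The gripper is clear of everything, so I hand in.

```bash
python3 -c "
from bench import order; print(order.hand_in())"
```

```text
the job is handed in; nothing more can be done
None
```

The job is handed in: the clear prism is on the prism table, and the grating, amber prism and mirror are in the blue, red and yellow cases, all upright in the last pictures with the lens cleaner bottle unmoved; hand-in returned no verdict.

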